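Pump the hand clamp on the glued photo cube and hold it

TASK

The back of the small steel photo cube has just been glued, and the cube stands between the jaws of the hand clamp. Slide the clamp's transport lock fully to its free end, toward the clamp's head, then pump the trigger until the sprung pressure foot has set the cube square against the fixed jaw and is itself pressed about half way in, never so far that its spring bottoms. Finish while holding the trigger pulled like that, for the pressure drops when it is let go; do not push the cube by hand, and leave the other things on the mantel where they are.

Things in the scene. Friction and masses are not known exactly. Their poses are not given: they have to be found in the camera images.
- clamp: Fixed hand clamp (caulk-gun kind) on its side on a plywood board; both fixed. Origin on the shelf under the clamp's rod; x points from handle to head, y along the rod from the foot to the fixed jaw, z up. Rod axis at x 0, z 40 mm. Board x -58 to 122, y -120 to 200, top z 12. Steel head x -60 to 56, y -34 to 34, top z 64. Fixed jaw: flat upright face at y 175, x -34 to 56, z 12 to 68 (all mm).
- lock (a joint): Transport lock, m: 0 = locked (toward the handle's free end), 0.020 = fully free at its end stop toward the head (clamp +x). Slides along the handle with about 2 N of friction and stays where it is left. Short of its free end a tongue on it blocks the trigger, wholly or part way.
- lock_grip (a point): Middle of the lock's grey thumb block, 14 mm (clamp x) by 12 mm (clamp y), 18 mm tall (z 56 to 74 mm), on top of the black handle; moves with the lock. The handle is a fixed bar along clamp x: x -151 to -55, y -52 to -32, z 26 to 50 mm, bare shelf beneath it.
- trigger (a joint): Trigger, rad: 0 = let go (a light spring returns it), 0.40 = fully pulled to its stop. It turns about an upright pin at clamp x -50 mm, y 0; pulling moves its blade toward the handle (clamp -y).
- trigger_front (a point): Middle of the front face (clamp +y side) of the trigger's upright blade, at rest 63 mm (along x) from its pin and 12 mm before it (y), z 42 mm; a full pull takes it 25 mm to the handle. Blade 12 mm thick, z 28 to 56 mm, along clamp x, bare shelf below, open space before it. A round bead 27 mm on toward the blade's end stands 6 mm proud. Pull: 3 to 6 N with the foot free, 7 to 12 N with it pressed.
- rod (a joint): Ratchet rod, m: travel toward the fixed jaw, up to 0.055; starts at 0 to 0.012. A full pull of the trigger advances it about 10 mm (the first part of a pull may be lost motion, ratchet pitch 5 mm); it stays when the trigger returns, held by a 4 N brake.
- foot (a joint): Sprung pressure foot on the rod's end, m: 0 = free, grows as it is pressed back into its cup, 0.012 = spring bottomed. Presses with 2 N plus 1 N per mm. When the trigger is let go the rod creeps back until the foot is almost free (2 mm or less). Half way is 0.006.
- foot_face (a point): Centre of the foot's round rubber face (40 mm across, z 40 mm), which looks along clamp +y; moves with rod and foot.
- cube_center (a point): Centre of the loose steel photo cube, 56 mm each way, 0.2 to 0.4 kg, standing on the board between foot and fixed jaw, at first up to 7 mm short of the jaw. Its faces are nearly square to the clamp.

How it is judged:
On the way, in this order (a step that is already met when the one before it is completed fails the run):
1. the transport lock is slid fully to its free end (value of joint lock above 0.0165 m), for 0.2 s.
2. the foot has reached the cube and is pressed in by the trigger (value of joint foot above 0.004 m and value of joint trigger above 0.05 rad), for 0.2 s.
At the end, for the whole second after the job is handed in: The lock is at its free end (over 16.5 of 20 mm); the trigger is held pulled by the robot; the foot is pressed in 4 to 10 mm by the cube, which stands upright, square against the fixed jaw (within 2.5 mm) and untouched by the robot; nothing moves (all of step 2 and value of joint foot below 0.01 m and value of joint lock above 0.0165 m and contact force between the fingers and clamp above 2 N and contact force between clamp and cube above 10 N and contact force between the arm and cube below 0.5 N and y of cube_center in the frame of clamp above 0.1445 m and x of cube_center in the frame of clamp between -0.012 and 0.012 m and angle between the y axis of cube and the y axis of clamp, either way round below 0.07 rad and angle between cube's own z axis and vertical below 0.07 rad and velocity of joint rod between -0.003 and 0.003 m/s); the arm keeps its last pose, push and grip.
It fails at once if the foot's spring is bottomed: the cube is crushed (value of joint foot above 0.0115 m).
It fails at once if the robot pushes the cube (contact force between the arm and cube above 2 N).
It fails at once if another thing on the mantel is moved by more than 15 mm (distance of any of glue, pig, dome, candle, tester, battery, books from where it was at the start of the episode above 0.015 m).
It also fails if it takes over 64 s, if anything falls off the work surface, if the arm or the gripper's body presses on something with over 40 N, if the wrist force passes 120 N, or if a joint passes its speed limit or range.

ROBOT

A 7-joint arm with a two-finger parallel gripper is mounted at the origin on the work surface. World frame = base frame: x ahead of the robot, y to its left, z up, the work surface at z = 0. Lengths are in m, angles in rad, forces in N, time in s.
With the tool pointing down it reaches from about 0.425 to 0.925 m from the base axis. Payload 6.8 kg.
Tool frame: the origin (TCP) lies at the very end of the fingers, on their centre line; the grasp point (between the pads) lies 19 mm behind it; z points along the fingers, x is the direction in which the jaws open and shut, and the axes are right-handed (so a half turn about z gives the same grasp; the last joint's range is limited). The gripper opens to 85 mm and grips with 20 to 120 N. Pads are 22 mm wide; open, the fingers measure 114 mm over their backs; the gripper's body (76 mm by 85 mm) begins 54 mm behind the grasp point. The pads swing forward as they close: fully open they stand 13 mm farther back than shut.
Start: joints at [-1.342, 0.477, 0.022, 1.555, -0.011, 1.109, -0.083], TCP at [0.223, 0.637, 0.231] pointing down, gripper open.
Joint ranges: [-2.96, 2.96], [-0.34, 2.1], [-1.41, 1.46], [0.24, 2.44], [-1.37, 4.51], [0.17, 1.92], [-2.96, 2.96]. Speed limits (rad/s): [2.39, 2.39, 3.14, 3.14, 3.14, 3.14, 3.14].

INTERFACE

Orientations are given as a rotation vector (axis times angle).
In Python, from bench import * gives the robot as it stands.
- The arm moves only by the tool servo_tool, never from a script. Its argument "increments" is one flat list of numbers, 7 for each row, row after row: the shift along the tool's x, y, z in mm, then the turn, a rotation vector about the tool's x, y, z in rad, then the finger opening in mm, from 0 to 85.4. In form: [tx, ty, tz, wx, wy, wz, fingers, tx, ty, tz, wx, wy, wz, fingers, ...]. A call has exactly 8 rows; each row shifts and turns the commanded pose from where the row before left it, along the tool's axes as they then stand; what a row does not reach is not made up. A row lasts 1/8 s, in which the tool goes at most 62.5 mm and 10.7 degrees, less where a joint would pass 70% of its speed; a pose out of reach is approached as far as the arm can. A call is refused whole if a number of a shift passes 62.5 or a number of a turn 0.188, either way. A call with a gripper value outside its range is refused whole. The fingers move at their own pace and stop on an object; "squeeze" is the grip in N (left out, the last holds). Time passes only in rows, so rows that do not move let the fingers close, or fill a call up. It gives the time, the measured TCP pose, the force and the opening at its end, in the units of the state.
- get_obs(): the state, without advancing time (a new reading comes with each control period).
- grab_frame(name): name is "scene" or "top" or "wrist"; returns (picture, depth): 400x640x3 uint8, red, green, blue; 400x640 float32, m along the optical axis (not along the pixel's ray), 0 where there is no reading.
- calibration(name): a dict with "fx", "fy", "cx", "cy" (pixels), "k1" (the pictures are not rectified: a ray, as slopes to the right and down, at radius r is drawn at 1 + k1 r^2 times it, then the intrinsics apply), "eye" and "orientation" of the camera in the world; the wrist camera has in their place "T_tool_cam" (4x4, takes a point from camera to tool coordinates, whose origin is the TCP and whose axes are the tool frame's). Camera axes: x right, y up, looking along -z (the intrinsics and any distortion apply to the point x, -y, -z); pixel columns grow to the right and rows downward; lengths in m; the calibration is good to about 2 mm. A picture is of the moment at which its call begins: read the wrist's pose just before it. calibration takes no time and is no camera call.
- hand_in(): hands the job in, once; it reports no verdict.
The state is a dict: "clock": time; "joints": joint angles; "qvel": joint speeds; "tau": joint torques, N m; "tcp_pos": TCP position; "orientation": TCP orientation; "contact_force": force on the tool from outside, world axes, zero at the start; "moment": the same for the moment, N m; "grip_width": finger opening in m.
Only numpy, scipy, OpenCV 4.12 (cv2) and the standard library are available. Lean on these libraries where they do the work, as an engineer would, in place of code of your own. Each camera call takes 0.05 s, during which the arm holds its last target.

## Working session

There is one attempt and no reset: what is moved stays moved. The work goes in short steps, Python scripts to look and compute and a tool call to move; the robot and the scene stay as the last step left them, time stands still between calls to the robot, and variables do not carry over. Pictures are saved under pics/ and viewed, and the job is handed in when it is done.

Besides the shell and the picture viewer there is one more tool, called after "Request:" as name(argument=value, ...) on one line, values as JSON. servo_tool: Moves the arm, as the interface text tells. Its arguments: {"type":"object","properties":{"increments":{"type":"array","items":{"type":"number"}},"squeeze":{"type":"number"}},"required":["increments"]}

```bash
ls; mkdir -p pics; python3 - <<'E'
from bench import *
import cv2,numpy as np
print(get_obs())
for n in ("scene","top","wrist"):
    print(n,calibration(n))
    p,d=grab_frame(n); cv2.imwrite(f"pics/{n}0.png",p[:,:,::-1]); np.save(f"pics/{n}0.npy",d)
E
```

```text
pics
{'clock': 0.0, 'joints': array([-1.3421033 ,  0.47779082,  0.02232071,  1.55644536, -0.0115223 ,
        1.10930735, -0.0830885 ]), 'qvel': array([-0.00135591,  0.00097407,  0.00135003, -0.00083681, -0.00011512,
        0.00065766, -0.00018456]), 'tau': array([-6.57759647e-04, -5.96445787e+01,  1.60744149e+00, -2.81198949e+01,
        1.23797043e-02,  9.58421471e-03,  6.58321355e-06]), 'tcp_pos': array([0.22286269, 0.63651982, 0.23033414]), 'orientation': array([ 2.56136909e+00,  1.81709238e+00, -2.23425607e-03]), 'contact_force': array([-0.08953401, -0.13657403, -0.67535156]), 'moment': array([ 0.01738825, -0.01037481,  0.03491755]), 'grip_width': 0.08536007257635177}
scene {'fx': 431.1535158457887, 'fy': 431.1535158457887, 'cx': 316.2724328818432, 'cy': 206.25414671294195, 'k1': 0.002805150949457216, 'eye': array([1.00946781, 0.11806793, 0.51549232]), 'orientation': array([0.57174078, 0.74148423, 1.69364369])}
top {'fx': 419.52928056338806, 'fy': 419.52928056338806, 'cx': 316.2258713400629, 'cy': 193.84481196123784, 'k1': -0.0004590840781318184, 'eye': array([ 0.43546063, -0.01981489,  0.71573886]), 'orientation': array([ 0.18413707, -0.15996065, -1.42623602])}
wrist {'fx': 349.90177904924417, 'fy': 349.90177904924417, 'cx': 319.5183903877501, 'cy': 203.38851047251535, 'k1': -0.052895377222197004, 'T_tool_cam': array([[ 9.99999559e-01,  5.57068229e-04, -7.55696475e-04,
         3.09240324e-04],
       [ 2.97856991e-04, -9.51602017e-01, -3.07332902e-01,
        -7.85319007e-02],
       [-8.90327686e-04,  3.07332542e-01, -9.51601763e-01,
        -1.42872107e-01],
       [ 0.00000000e+00,  0.00000000e+00,  0.00000000e+00,
         1.00000000e+00]])}
```

View pics/scene0.png

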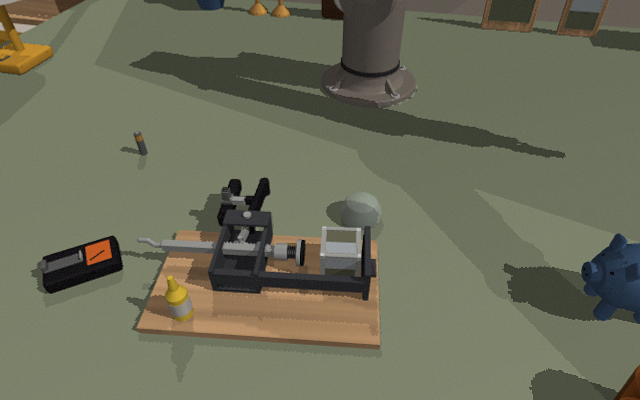

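View pics/top0.png

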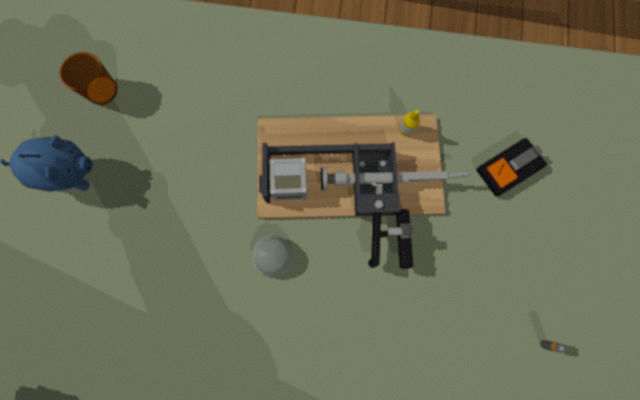

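View pics/wrist0.png

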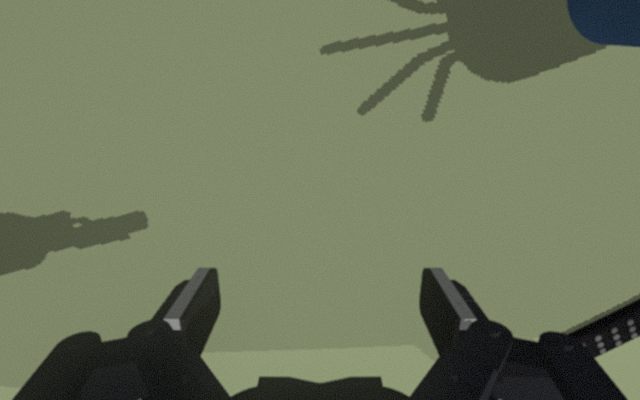

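```bash
cat > h.py <<'E'
import cv2,numpy as np
from scipy.spatial.transform import Rotation as R
from bench import *
def cam(n,obs=None):
    c=calibration(n)
    if n=="wrist":
        T=np.eye(4);T[:3,:3]=R.from_rotvec(obs["orientation"]).as_matrix();T[:3,3]=obs["tcp_pos"]
        T=T@c["T_tool_cam"];return c,T[:3,:3],T[:3,3]
    return c,R.from_rotvec(c["orientation"]).as_matrix(),c["eye"]
def ray(C,u,v):
    c,Rm,e=C
    K=np.array([[c["fx"],0,c["cx"]],[0,c["fy"],c["cy"]],[0,0,1]])
    p=cv2.undistortPoints(np.array([[[u,v]]],float),K,np.array([c["k1"],0,0,0,0.]))[0,0]
    d=Rm@np.array([p[0],-p[1],-1.]);return e,d
def onz(C,u,v,z):
    e,d=ray(C,u,v);return e+d*(z-e[2])/d[2]
def tri(C1,uv1,C2,uv2):
    e1,d1=ray(C1,*uv1);e2,d2=ray(C2,*uv2)
    A=np.stack([d1,-d2],1);s=np.linalg.lstsq(A,e2-e1,rcond=None)[0]
    a=e1+d1*s[0];b=e2+d2*s[1];return (a+b)/2,np.linalg.norm(a-b)
def proj(C,P):
    c,Rm,e=C;q=Rm.T@(np.asarray(P)-e);x,y=q[0]/-q[2],-q[1]/-q[2];k=1+c["k1"]*(x*x+y*y)
    return c["fx"]*x*k+c["cx"],c["fy"]*y*k+c["cy"]
E
python3 - <<'E'
import cv2,numpy as np
t=cv2.imread("pics/top0.png");s=cv2.imread("pics/scene0.png")
cv2.imwrite("pics/t1.png",cv2.resize(t[100:280,240:480],None,fx=3.3,fy=3.3,interpolation=cv2.INTER_CUBIC))
cv2.imwrite("pics/s1.png",cv2.resize(s[170:350,130:390],None,fx=3,fy=3,interpolation=cv2.INTER_CUBIC))
from h import *
C=cam("top")
hsv=cv2.cvtColor(t,cv2.COLOR_BGR2HSV)
m=cv2.inRange(hsv,(8,90,90),(22,255,255));m[:100]=0;m[230:]=0;m[:,:240]=0;m[:,460:]=0
pts=cv2.findNonZero(m);r=cv2.minAreaRect(pts);b=cv2.boxPoints(r);print(r)
for p in b: print(p,onz(C,*p,0.012).round(4))
E
```

```text
((349.48565673828125, 165.92535400390625), (100.5435791015625, 187.4164276123047), 88.56790161132812)
[254.5503   118.011246] [0.717  0.1312 0.012 ]
[441.9082   113.327286] [ 0.7722 -0.2011  0.012 ]
[444.42102 213.83946] [ 0.5895 -0.2185  0.012 ]
[257.0631  218.52342] [0.5376 0.096  0.012 ]
```

View pics/t1.png

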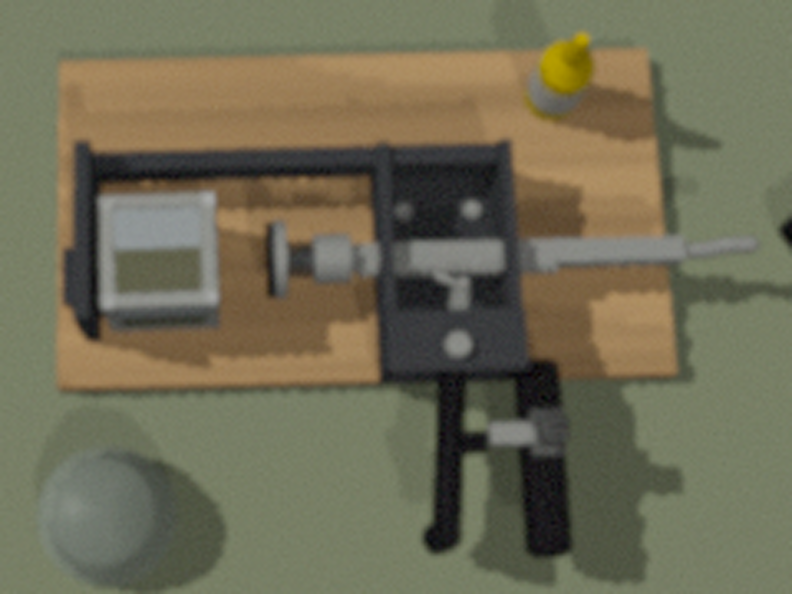

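View pics/s1.png

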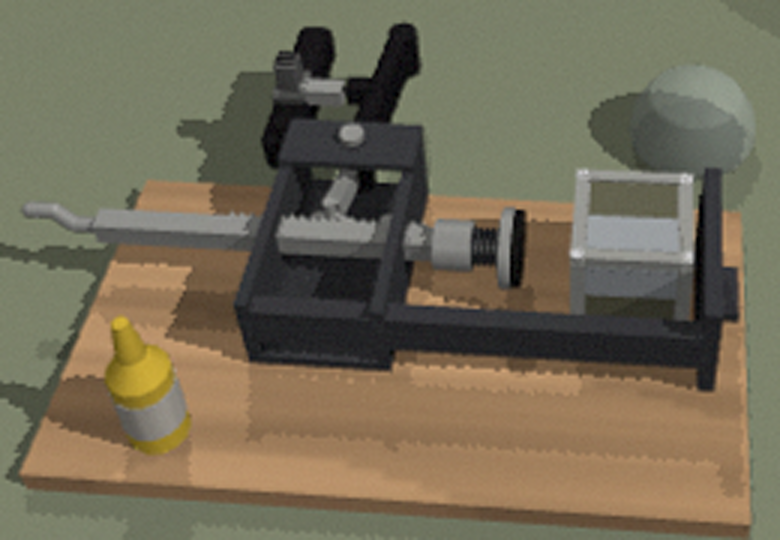

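```bash
cat >> h.py <<'E'
def fit2(L,W):
    L=np.array(L);W=np.array(W);l=L-L.mean(0);w=W-W.mean(0)
    a=np.arctan2((l[:,0]*w[:,1]-l[:,1]*w[:,0]).sum(),(l*w).sum())
    M=np.array([[np.cos(a),-np.sin(a)],[np.sin(a),np.cos(a)]]);t=W.mean(0)-M@L.mean(0)
    return a,t,np.linalg.norm(W-(L@M.T+t),axis=1)
E
python3 - <<'E'
from h import *
C=cam("top");S=cam("scene")
L=[(.122,.2),(.122,-.12),(-.058,-.12),(-.058,.2)]
u=[(258.2,118.2),(436,114.5),(445.2,214.2),(257.6,218.2)]
W=[onz(C,*p,.012)[:2] for p in u]
print(np.round(W,4));a,t,r=fit2(L,W);print("top",a,t,r)
# scene corners s1/3+(130,170): 
us=[(749,525),(22,477),(145,182),(742,212)]
us=[(x/3+130,y/3+170) for x,y in us]
W2=[onz(S,*p,.012)[:2] for p in us];print(np.round(W2,4));print("scene",*fit2(L,W2))
def P(x,y,z):
    M=np.array([[np.cos(a),-np.sin(a)],[np.sin(a),np.cos(a)]]);return np.r_[M@[x,y]+t,z]
f=lambda u,v:(u/3.3+240,v/3.3+100)
g=lambda u,v:(u/3+130,v/3+170)
M=np.array([[np.cos(a),-np.sin(a)],[np.sin(a),np.cos(a)]])
# triangulate features: lock top centre, bead, pin ball, cube corner, dome
for n,p,q in [("lock top",f(548,425),g(288,58)),("bead",f(437,538),g(405,33)),("pinball",f(458,344),g(351,133)),("jaw top +x?",f(83,145),g(713,172))]:
    X,e=tri(C,p,S,q);print(n,X.round(4),e.round(4),"clamp",(M.T@(X[:2]-t)).round(4))
for n,p,z in [("dome",f(105,515),.03),("locktop",f(548,425),.074),("handle end",f(548,550),.05),("foot face",f(270,260),.04),("cube TL",f(100,195),.068),("cube TR",f(215,192),.068),("cube BR",f(217,307),.068),("cubeBL",f(102,310),.068),("bead",f(437,538),.056)]:
    X=onz(C,*p,z);print(n,X.round(4),(M.T@(X[:2]-t)).round(4))
print("lockpt proj", proj(C,P(-.1,-.042,.074)))
E
```

```text
[[ 0.7175  0.1247]
 [ 0.7685 -0.1907]
 [ 0.589  -0.2198]
 [ 0.5383  0.0952]]
top 0.1605320353196754 [ 0.62812642 -0.09228488] [0.00090612 0.00093055 0.00105105 0.00095851]
[[ 0.719   0.126 ]
 [ 0.7706 -0.1865]
 [ 0.5943 -0.2173]
 [ 0.5416  0.0986]]
scene 0.16415437197794838 [ 0.63131467 -0.0894818 ] [0.00172196 0.00156755 0.0005846  0.00027901]
lock top [ 0.5448 -0.1448  0.073 ] 0.001 clamp [-0.0907 -0.0385]
bead [ 0.4873 -0.1017  0.0518] 0.001 clamp [-0.1405  0.0132]
pinball [ 0.5796 -0.0995  0.0613] 0.0013 clamp [-0.0491  0.0007]
jaw top +x? [0.6316 0.086  0.1291] 0.0048 clamp [0.0319 0.1755]
dome [0.4775 0.0589 0.03  ] [-0.1245  0.1733]
locktop [ 0.5444 -0.1441  0.074 ] [-0.0909 -0.0378]
handle end [ 0.489  -0.1542  0.05  ] [-0.1473 -0.0389]
foot face [ 0.6144 -0.0042  0.04  ] [0.0006 0.0892]
cube TL [0.6281 0.082  0.068 ] [0.0279 0.172 ]
cube TR [0.6374 0.0265 0.068 ] [0.0281 0.1158]
cube BR [0.5804 0.0172 0.068 ] [-0.0296  0.1157]
cubeBL [0.5713 0.0717 0.068 ] [-0.0299  0.1709]
bead [ 0.4869 -0.1007  0.056 ] [-0.1408  0.0143]
lockpt proj (np.float64(409.1992079794679), np.float64(234.599894104757))
```

```bash
cat >> h.py <<'E'
A=0.161;T0=np.array([.629,-.0915])
MA=np.array([[np.cos(A),-np.sin(A)],[np.sin(A),np.cos(A)]])
def c2w(x,y,z): return np.r_[MA@[x,y]+T0,z]
def w2c(p): p=np.asarray(p);return np.r_[MA.T@(p[:2]-T0),p[2]]
def st():
    o=get_obs();Rm=R.from_rotvec(o["orientation"]).as_matrix()
    print("t",round(o["clock"],2),"tcp clamp",(1e3*w2c(o["tcp_pos"])).round(1),"F clamp",(MA.T@o["contact_force"][:2]).round(1),o["contact_force"][2].round(1),"w",round(o["grip_width"]*1e3,1))
    Rd=np.stack([np.r_[MA[:,1],0],np.r_[MA[:,0],0],[0,0,-1.]],1)
    print("turn needed(tool)",R.from_matrix(Rm.T@Rd).as_rotvec().round(4),"q",o["joints"].round(2))
    return o,Rm
def go(x,y,z,o,Rm):
    print("shift tool mm",(Rm.T@(c2w(x,y,z)-o["tcp_pos"])*1e3).round(1))
E
python3 - <<'E'
from h import *
o,Rm=st()
Rd=np.stack([np.r_[MA[:,1],0],np.r_[MA[:,0],0],[0,0,-1.]],1)
for w in [(.45,.4,.23),c2w(-.125,-.039,.13)]: print(w,(Rd.T@(np.array(w)-o["tcp_pos"])*1e3).round(1))
E
```

```text
t 0.15 tcp clamp [-284.1  783.9  230.6] F clamp [0.1 0.2] -0.0 w 85.3
turn needed(tool) [-2.000e-04  1.300e-03 -4.978e-01] q [-1.34  0.48  0.02  1.56 -0.01  1.11 -0.08]
(0.45, 0.4, 0.23) [-270.   186.2    0.6]
[ 0.51186847 -0.1500338   0.13      ] [-822.9  159.1  100.6]
```

Request:
servo_tool(increments=[0, 0, 0, 0, 0, -0.166, 0, 0, 0, 0, 0, 0, -0.166, 0, 0, 0, 0, 0, 0, -0.166, 0, -45, 35, 0, 0, 0, 0, 0, -45, 35, 0, 0, 0, 0, 0, -45, 35, 0, 0, 0, 0, 0, -45, 35, 0, 0, 0, 0, 0, -45, 30, 0, 0, 0, 0, 0], squeeze=40)

```text
clock: 1.15
tcp_pos: [0.4284, 0.4406, 0.2311]
orientation: [2.036, 2.392, -0.0]
contact_force: [0.1, -0.6, 0.5]
grip_width: -0.0
```

Request:
servo_tool(increments=[-45, 0, 0, 0, 0, 0, 0, -45, 0, 0, 0, 0, 0, 0, -45, 0, 0, 0, 0, 0, 0, -45, 0, 0, 0, 0, 0, 0, -45, 0, 0, 0, 0, 0, 0, -45, 0, 0, 0, 0, 0, 0, -45, 0, 0, 0, 0, 0, 0, -45, 0, 0, 0, 0, 0, 0])

```text
clock: 2.15
tcp_pos: [0.4847, 0.0855, 0.2313]
orientation: [-2.035, -2.393, -0.0]
contact_force: [0.3, -0.0, -0.9]
grip_width: -0.0002
```

```bash
python3 - <<'E'
from h import *
o,Rm=st();go(-.125,-.039,.13,o,Rm)
E
```

```text
t 2.15 tcp clamp [-114.1  197.8  231.3] F clamp [ 0.3 -0.1] -0.9 w -0.2
turn needed(tool) [-0.     -0.      0.0003] q [-0.44  0.17  0.15  1.99 -0.03  0.98  1.46]
shift tool mm [-236.8  -11.   101.3]
```

Request:
servo_tool(increments=[-40, -2, 0, 0, 0, 0, 0, -40, -2, 0, 0, 0, 0, 0, -40, -2, 15, 0, 0, 0, 0, 0, -40, -2, 15, 0, 0, 0, 0, 0, -40, -2, 20, 0, 0, 0, 0, 0, -37, -1, 20, 0, 0, 0, 0, 0, 0, 0, 0, 0, 0, 0, 0, 0, 0, 0, 0, 0, 0, 0, 0])

```text
invalid input at $.increments: expected a multiple of 7 numbers
```

```bash
python3 - <<'E'
from h import *
o,Rm=st();go(-.125,-.039,.13,o,Rm)
p,d=grab_frame("wrist");cv2.imwrite("pics/w1.png",p[:,:,::-1])
C=cam("wrist",o)
for q in [(-.091,-.04,.074),(-.14,.013,.056)]: print(proj(C,c2w(*q)))
E
```

```text
t 2.15 tcp clamp [-114.1  197.8  231.3] F clamp [ 0.3 -0.1] -0.9 w -0.2
turn needed(tool) [-0.     -0.      0.0003] q [-0.44  0.17  0.15  1.99 -0.03  0.98  1.46]
shift tool mm [-236.8  -11.   101.3]
(np.float64(64.18210609061617), np.float64(208.0004151565875))
(np.float64(120.06792354850853), np.float64(151.8312628064375))
```

View pics/w1.png

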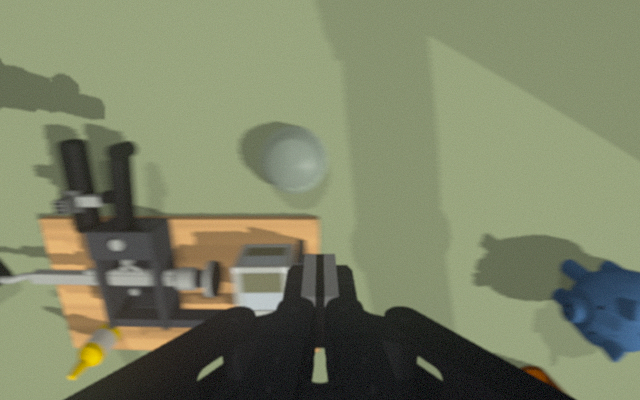

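Request:
servo_tool(increments=[-40, -2, 0, 0, 0, 0, 0, -40, -2, 0, 0, 0, 0, 0, -40, -2, 15, 0, 0, 0, 0, -40, -2, 15, 0, 0, 0, 0, -40, -2, 20, 0, 0, 0, 0, -37, -1, 20, 0, 0, 0, 0, 0, 0, 0, 0, 0, 0, 0, 0, 0, 0, 0, 0, 0, 0])

```text
clock: 3.2
tcp_pos: [0.512, -0.1479, 0.1613]
orientation: [-2.035, -2.393, -0.0]
contact_force: [0.6, 0.4, 0.3]
grip_width: -0.0002
```

```bash
python3 - <<'E'
from h import *
o,Rm=st();go(-.125,-.039,.061,o,Rm)
p,d=grab_frame("wrist");cv2.imwrite("pics/w2.png",p[:,:,::-1])
C=cam("wrist",o)
for q in [(-.091,-.04,.074),(-.14,.013,.056)]: print(proj(C,c2w(*q)))
E
```

```text
t 3.2 tcp clamp [-124.6  -36.9  161.3] F clamp [0.7 0.3] 0.3 w -0.2
turn needed(tool) [-0.0003 -0.0006  0.0006] q [-0.07  0.33  0.29  1.98 -0.13  0.85  2.02]
shift tool mm [ -2.1  -0.4 100.3]
(np.float64(314.76219288278327), np.float64(252.69379067583628))
(np.float64(387.1986620139029), np.float64(180.9504209894694))
```

View pics/w2.png

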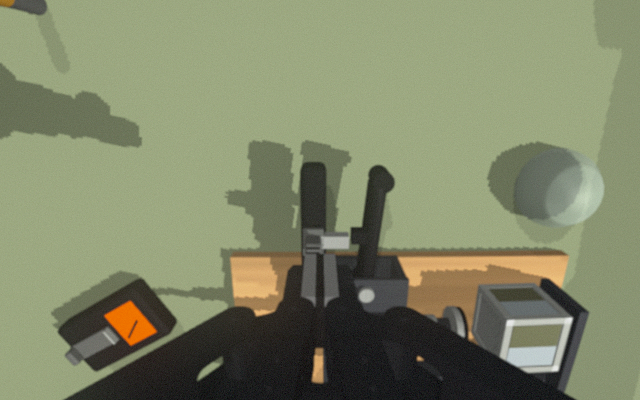

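```bash
python3 - <<'E'
from h import *
w=cv2.imread("pics/w2.png")
cv2.imwrite("pics/w2z.png",cv2.resize(w[150:300,260:410],None,fx=4,fy=4,interpolation=cv2.INTER_CUBIC))
o,_=st();C=cam("wrist",o)
for uv in [(313,231),(313,241),(313,251)]:
  for z in (.074,.056): print(uv,z,w2c(onz(C,*uv,z)).round(4))
E
```

```text
t 3.25 tcp clamp [-124.2  -36.5  161.5] F clamp [-0.4  1.5] -0.7 w -0.1
turn needed(tool) [ 0.0004 -0.0006  0.0016] q [-0.07  0.33  0.29  1.98 -0.13  0.85  2.02]
(313, 231) 0.074 [-0.1075 -0.0408  0.074 ]
(313, 231) 0.056 [-0.1    -0.0411  0.056 ]
(313, 241) 0.074 [-0.0997 -0.0408  0.074 ]
(313, 241) 0.056 [-0.0917 -0.0411  0.056 ]
(313, 251) 0.074 [-0.0918 -0.0408  0.074 ]
(313, 251) 0.056 [-0.0831 -0.0412  0.056 ]
```

View pics/w2z.png

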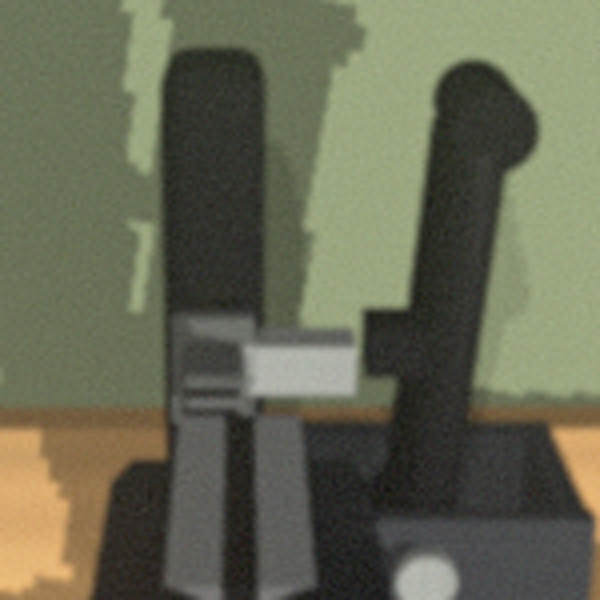

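Request:
servo_tool(increments=[-2, -6, 15, 0, 0, 0, 0, -2, -6, 15, 0, 0, 0, 0, 0, 0, 15, 0, 0, 0, 0, 0, 0, 15, 0, 0, 0, 0, 0, 0, 15, 0, 0, 0, 0, 0, 0, 15, 0, 0, 0, 0, 0, 0, 9, 0, 0, 0, 0, 0, 0, 0, 0, 0, 0, 0])

```text
clock: 4.25
tcp_pos: [0.5003, -0.1545, 0.0616]
orientation: [-2.035, -2.392, 0.001]
contact_force: [0.1, 0.5, -0.3]
grip_width: -0.0003
```

```bash
python3 - <<'E'
from h import *
o,Rm=st()
p,d=grab_frame("wrist");cv2.imwrite("pics/w3.png",p[:,:,::-1])
E
```

```text
t 4.25 tcp clamp [-137.1  -41.6   61.6] F clamp [0.2 0.4] -0.3 w -0.3
turn needed(tool) [-0.0012 -0.0004  0.0001] q [-0.01  0.48  0.24  2.06 -0.19  0.63  2.09]
```

View pics/w3.png

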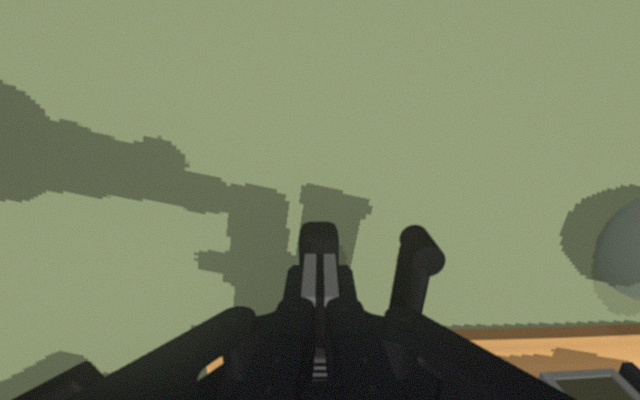

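Request:
servo_tool(increments=[0, 5, 0, 0, 0, 0, 0, 0, 5, 0, 0, 0, 0, 0, 0, 5, 0, 0, 0, 0, 0, 0, 5, 0, 0, 0, 0, 0, 0, 3, 0, 0, 0, 0, 0, 0, 2, 0, 0, 0, 0, 0, 0, 2, 0, 0, 0, 0, 0, 0, 0, 0, 0, 0, 0, 0])

```text
clock: 5.3
tcp_pos: [0.5274, -0.1503, 0.0622]
orientation: [-2.035, -2.393, 0.0]
contact_force: [0.4, -1.1, 0.2]
grip_width: -0.0001
```

```bash
cat > s.py <<'E'
from h import *
import sys
o,Rm=st()
n=sys.argv[1]
for c in sys.argv[2:]:
    p,d=grab_frame(c);cv2.imwrite(f"pics/{c}{n}.png",p[:,:,::-1])
    if c=="scene": q=p[170:350,130:390];f=3
    elif c=="top": q=p[100:280,240:480];f=3
    else: q=p;f=1
    cv2.imwrite(f"pics/{c}{n}z.png",cv2.resize(q,None,fx=f,fy=f,interpolation=cv2.INTER_CUBIC)[:,:,::-1])
E
python3 s.py 4 scene
```

```text
t 5.3 tcp clamp [-109.7  -41.7   62.2] F clamp [ 0.2 -1.1] 0.2 w -0.1
turn needed(tool) [-0.0001 -0.      0.0002] q [-0.03  0.51  0.24  2.01 -0.19  0.65  2.07]
```

View pics/scene4z.png

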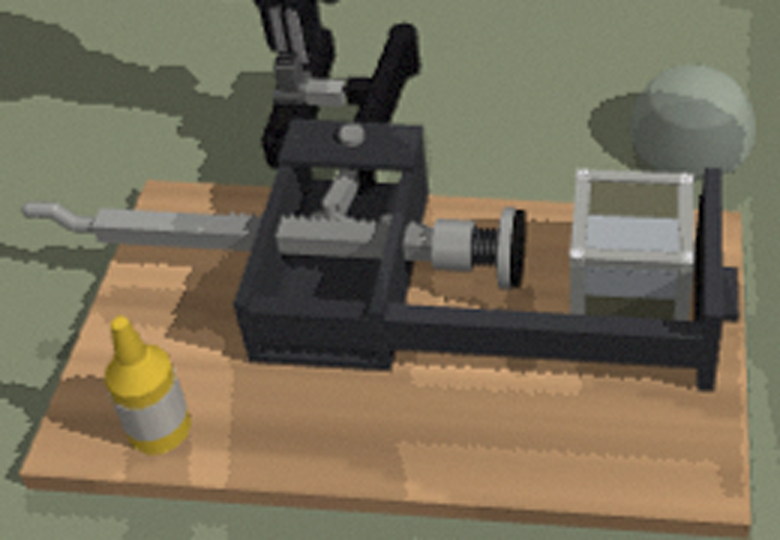

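Request:
servo_tool(increments=[0, 3, 0, 0, 0, 0, 0, 0, 3, 0, 0, 0, 0, 0, 0, 3, 0, 0, 0, 0, 0, 0, 3, 0, 0, 0, 0, 0, 0, 2, 0, 0, 0, 0, 0, 0, 2, 0, 0, 0, 0, 0, 0, 1, 0, 0, 0, 0, 0, 0, 0, 0, 0, 0, 0, 0])

```text
clock: 6.35
tcp_pos: [0.5437, -0.1476, 0.0622]
orientation: [-2.035, -2.392, 0.001]
contact_force: [-4.0, -0.6, 0.9]
grip_width: 0.0001
```

```bash
python3 s.py 5 scene
```

```text
t 6.35 tcp clamp [-93.2 -41.7  62.2] F clamp [-4.  0.] 0.9 w 0.1
turn needed(tool) [-0.0008 -0.0002 -0.    ] q [-0.03  0.52  0.24  1.97 -0.2   0.67  2.06]
```

View pics/scene5z.png

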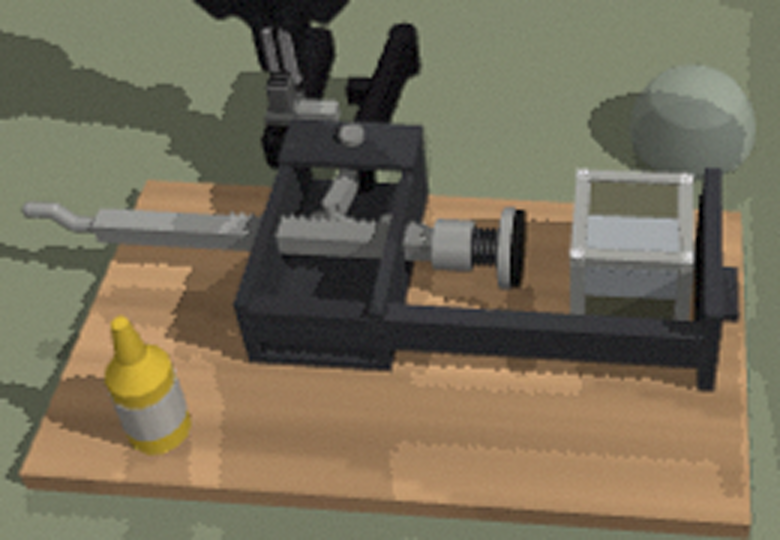

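Request:
servo_tool(increments=[0, 1, 0, 0, 0, 0, 0, 0, 1, 0, 0, 0, 0, 0, 0, 1, 0, 0, 0, 0, 0, 0, 1, 0, 0, 0, 0, 0, 0, 1, 0, 0, 0, 0, 0, 0, 1, 0, 0, 0, 0, 0, 0, 1, 0, 0, 0, 0, 0, 0, 0, 0, 0, 0, 0, 0])

```text
clock: 7.4
tcp_pos: [0.5441, -0.1477, 0.0614]
orientation: [-2.032, -2.383, 0.012]
contact_force: [-19.5, -2.6, 13.0]
grip_width: 0.0001
```

```bash
python3 s.py 6 scene top
```

```text
t 7.4 tcp clamp [-92.9 -41.9  61.4] F clamp [-19.7   0.6] 13.0 w 0.1
turn needed(tool) [-0.0124 -0.003  -0.0023] q [-0.04  0.53  0.25  1.96 -0.19  0.69  2.06]
```

View pics/scene6z.png

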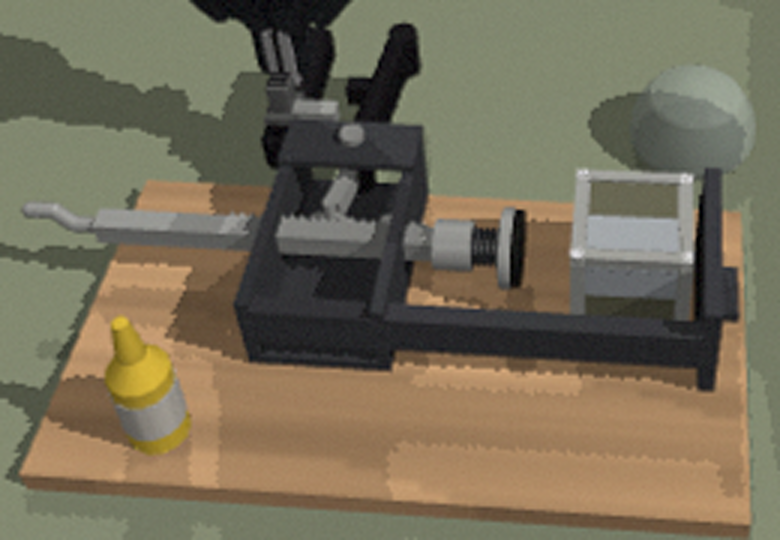

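View pics/top6z.png

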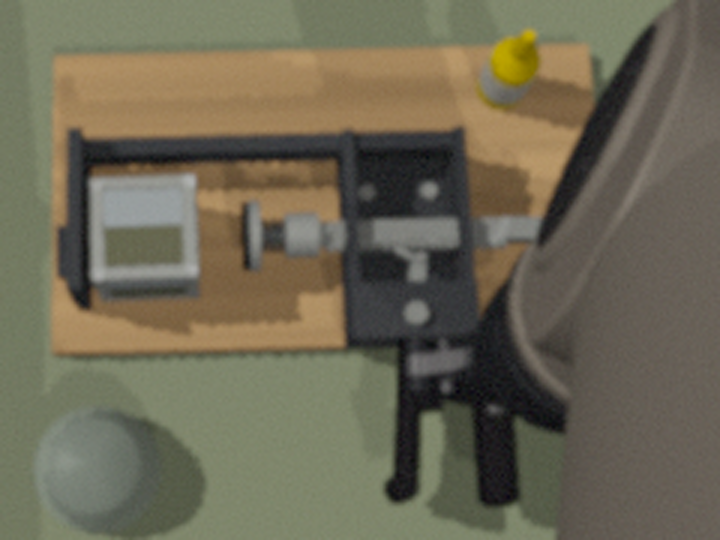

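```bash
python3 - <<'E'
from h import *
S=cam("scene");r={}
for n in ("0","4","5","6"):
    im=cv2.imread(f"pics/scene{n}.png").astype(int)
    # bright tongue
    g=im.min(2);m=(g>110).astype(np.uint8);m[:190]=0;m[210:]=0;m[:,:222]=0;m[:,246:]=0
    k,l,s,c=cv2.connectedComponentsWithStats(m)
    for i in range(1,k):
        if s[i,4]>8: print(n,s[i],c[i],w2c(onz(S,*c[i],.058)).round(4))
E
```

```text
0 [230 196  15   5  52] [237.26923077 198.32692308] [-0.0884 -0.023   0.058 ]
4 [241 190   5   5  11] [242.36363636 192.27272727] [-0.1034 -0.0179  0.058 ]
4 [232 197  13   4  46] [237.93478261 198.43478261] [-0.0882 -0.0219  0.058 ]
5 [241 190   5   5  19] [243.10526316 192.05263158] [-0.104  -0.0168  0.058 ]
5 [229 204  14   4  50] [235.42 205.44] [-0.0718 -0.0223  0.058 ]
6 [241 190   5   5  19] [243.05263158 192.31578947] [-0.1034 -0.0167  0.058 ]
6 [228 203  15   5  55] [234.81818182 205.34545455] [-0.072  -0.0233  0.058 ]
```

Request:
servo_tool(increments=[0, -8, 0, 0, 0, 0, 0, 0, -8, -5, 0, 0, 0, 0, 0, -5, -20, 0, 0, 0, 0, 25, 0, -20, 0, 0, 0, 0, 30, 0, -15, 0, 0, 0, 0, 30, -5, 0, 0, 0, 0, 0, 0, 0, 0, 0, 0, 0, 0, 0, 0, 0, 0, 0, 0, 0])

```text
clock: 8.5
tcp_pos: [0.5126, -0.0672, 0.1234]
orientation: [2.034, 2.392, 0.002]
contact_force: [-0.7, 0.5, 0.6]
grip_width: -0.0003
```

```bash
python3 s.py 7 scene wrist; python3 - <<'E'
from h import *
o,Rm=st();go(-.112,.05,.028,o,Rm)
S=cam("scene")
im=cv2.imread(f"pics/scene7.png").astype(int)
g=im.min(2);m=(g>110).astype(np.uint8);m[:195]=0;m[212:]=0;m[:,:222]=0;m[:,246:]=0
k,l,s,c=cv2.connectedComponentsWithStats(m)
for i in range(1,k):
        if s[i,4]>8: print(s[i],c[i],w2c(onz(S,*c[i],.058)).round(4))
E
```

```text
t 8.5 tcp clamp [-111.    42.7  123.4] F clamp [-0.6  0.6] 0.6 w -0.3
turn needed(tool) [0.0021 0.0006 0.0002] q [-0.21  0.36  0.27  2.05 -0.14  0.75  1.87]
t 8.6 tcp clamp [-111.4   42.1  122.8] F clamp [0.1 0.1] 0.1 w -0.2
turn needed(tool) [ 0.001   0.0006 -0.0013] q [-0.21  0.36  0.27  2.05 -0.14  0.75  1.87]
shift tool mm [ 8.  -0.7 94.8]
[228 203  15   5  58] [234.60344828 205.36206897] [-0.0719 -0.0236  0.058 ]
```

View pics/wrist7z.png

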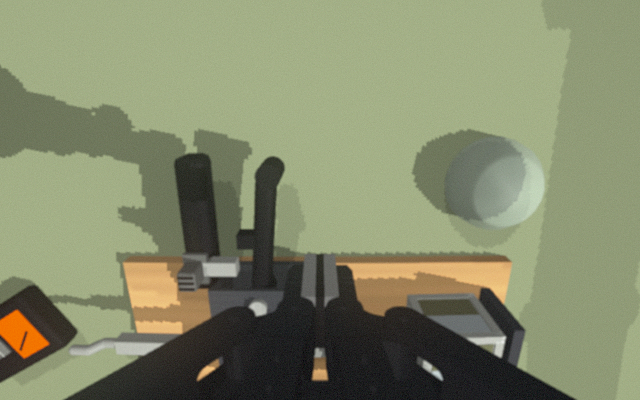

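View pics/scene7z.png

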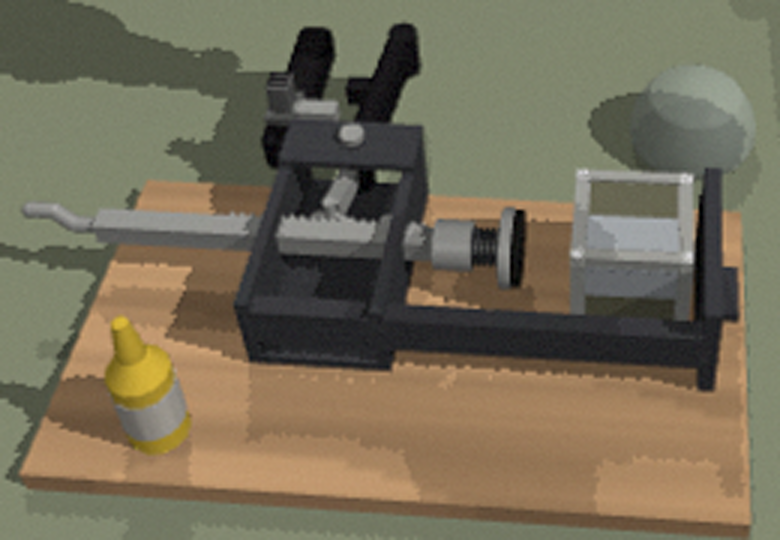

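```bash
python3 s.py 8 top; python3 - <<'E'
from h import *
C=cam("top")
for n in ("0","8"):
    im=cv2.imread(f"pics/top{n}.png").astype(int)
    g=im.min(2);m=(g>105).astype(np.uint8);m[:205]=0;m[260:]=0;m[:,:376]=0;m[:,415:]=0
    k,l,s,c=cv2.connectedComponentsWithStats(m)
    for i in range(1,k):
        if s[i,4]>8: print(n,s[i],c[i],w2c(onz(C,*c[i],.058)).round(4))
E
```

```text
t 8.6 tcp clamp [-111.4   42.1  122.8] F clamp [0.1 0.1] 0.1 w -0.2
turn needed(tool) [ 0.001   0.0006 -0.0013] q [-0.21  0.36  0.27  2.05 -0.14  0.75  1.87]
0 [376 205   6   3  15] [378.4 205.8] [-0.0518 -0.0003  0.058 ]
0 [388 228  14   7  81] [394.71604938 230.65432099] [-0.0923 -0.0238  0.058 ]
```

View pics/top8z.png

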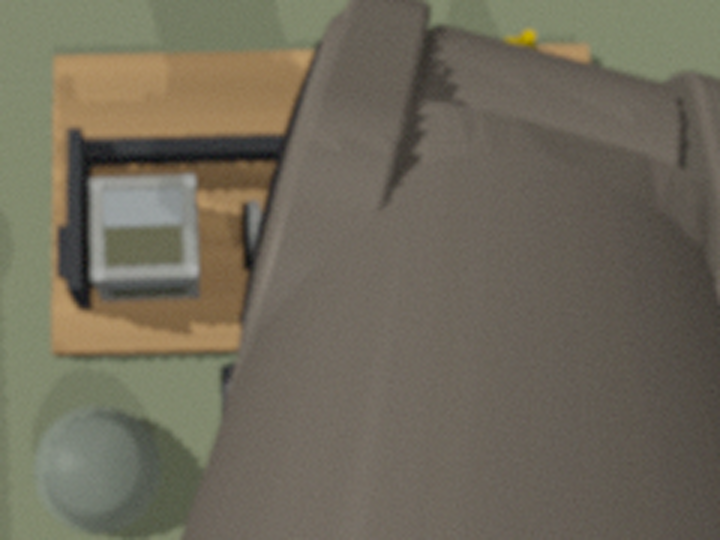

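```bash
python3 - <<'E'
from h import *
C=cam("top")
for n in ("0","6"):
    im=cv2.imread(f"pics/top{n}.png").astype(int)
    g=im.min(2);m=(g>70).astype(np.uint8);m[:212]=0;m[240:]=0;m[:,:374]=0;m[:,402:]=0
    k,l,s,c=cv2.connectedComponentsWithStats(m)
    for i in range(1,k):
        if s[i,4]>8: print(n,s[i],c[i],w2c(onz(C,*c[i],.058)).round(4))
print(w2c(onz(C,386,220,.058)))
o=get_obs();W=cam("wrist",o);print(w2c(onz(W,219,267,.058)))
q=[];o2=dict(o);o2["tcp_pos"]=c2w(-.1246,-.0369,.1613);W=cam("wrist",o2);print(w2c(onz(W,335,241,.058)))
E
```

```text
0 [381 222  21  14 170] [391.38235294 229.48235294] [-0.0903 -0.0187  0.058 ]
0 [381 237   6   3  15] [383.6 238.2] [-0.1038 -0.0056  0.058 ]
6 [376 214  20  12 139] [385.20863309 220.07194245] [-0.0751 -0.0098  0.058 ]
6 [380 237   8   3  19] [383.89473684 238.21052632] [-0.1038 -0.0061  0.058 ]
[-0.07501673 -0.01109019  0.058     ]
[-0.07837099 -0.0247047   0.058     ]
[-0.09298867 -0.0248149   0.058     ]
```

```bash
python3 - <<'E'
from h import *
w=cv2.imread("pics/wrist7.png")
cv2.imwrite("pics/w7z.png",cv2.resize(w[140:320,120:320],None,fx=4,fy=4,interpolation=cv2.INTER_CUBIC))
s=cv2.imread("pics/scene7.png");s0=cv2.imread("pics/scene0.png")
cv2.imwrite("pics/s7z.png",cv2.resize(np.hstack([s0[170:235,205:285],s[170:235,205:285]]),None,fx=5,fy=5,interpolation=cv2.INTER_CUBIC))
o,Rm=st();go(-.112,-.042,.066,o,Rm)
E
```

```text
t 8.65 tcp clamp [-111.5   42.1  122.6] F clamp [-0.6  0.4] 0.2 w -0.2
turn needed(tool) [ 0.0007  0.0005 -0.0015] q [-0.21  0.36  0.27  2.05 -0.14  0.75  1.87]
shift tool mm [-84.1  -0.4  56.7]
```

View pics/w7z.png

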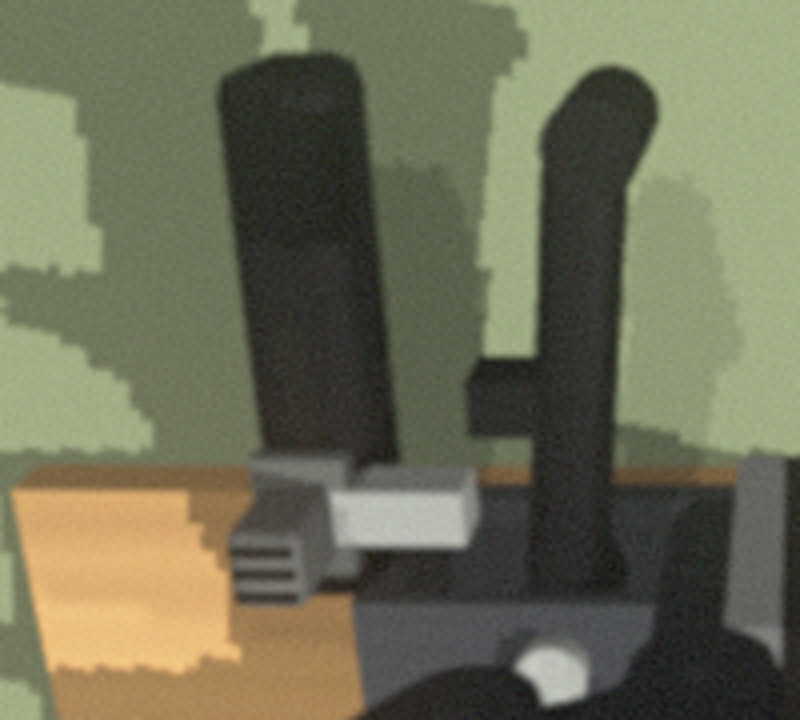

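View pics/s7z.png

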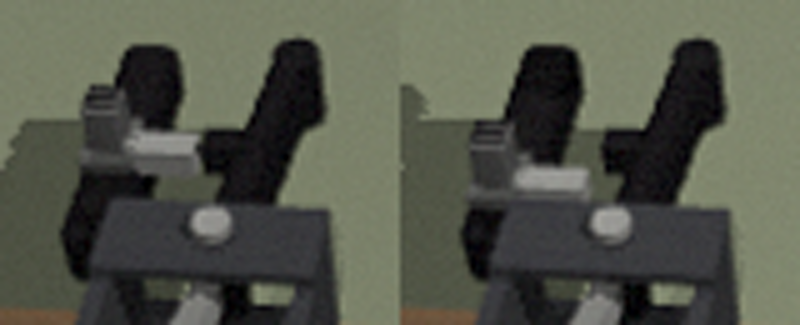

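Request:
servo_tool(increments=[-30, -3, 0, 0, 0, 0, 0, -30, -3, 12, 0, 0, 0, 0, -24, 0, 15, 0, 0, 0, 0, 0, 0, 15, 0, 0, 0, 0, 0, 0, 14, 0, 0, 0, 0, 0, 8, 0, 0, 0, 0, 0, 0, 6, 0, 0, 0, 0, 0, 0, 3, 0, 0, 0, 0, 0])

```text
clock: 9.65
tcp_pos: [0.5373, -0.1472, 0.0669]
orientation: [2.033, 2.393, 0.002]
contact_force: [-0.3, 0.1, 0.1]
grip_width: -0.0
```

```bash
python3 - <<'E'
from h import *
o,Rm=st()
E
```

```text
t 9.65 tcp clamp [-99.4 -40.3  66.9] F clamp [-0.3  0.2] 0.1 w -0.0
turn needed(tool) [0.0014 0.0002 0.0014] q [-0.04  0.51  0.25  1.98 -0.2   0.67  2.07]
```

Push further, in small steps: expected contact at −93.

Request:
servo_tool(increments=[0, 3, 0, 0, 0, 0, 0, 0, 3, 0, 0, 0, 0, 0, 0, 3, 0, 0, 0, 0, 0, 0, 3, 0, 0, 0, 0, 0, 0, 3, 0, 0, 0, 0, 0, 0, 2, 0, 0, 0, 0, 0, 0, 2, 0, 0, 0, 0, 0, 0, 0, 0, 0, 0, 0, 0])

```text
clock: 10.65
tcp_pos: [0.5442, -0.1471, 0.0644]
orientation: [-2.03, -2.377, 0.019]
contact_force: [-24.4, -4.3, 16.2]
grip_width: 0.0002
```

```bash
python3 s.py 9 scene;python3 - <<'E'
from h import *
S=cam("scene")
for n in "079":
  im=cv2.imread(f"pics/scene{n}.png").astype(int)
  g=im.min(2);m=(g>110).astype(np.uint8);m[:195]=0;m[212:]=0;m[:,:222]=0;m[:,246:]=0
  k,l,s,c=cv2.connectedComponentsWithStats(m)
  for i in range(1,k):
        if s[i,4]>8: print(s[i],c[i],w2c(onz(S,*c[i],.058)).round(4))
E
```

```text
t 10.65 tcp clamp [-92.6 -41.3  64.4] F clamp [-24.8  -0.3] 16.2 w 0.2
turn needed(tool) [-0.0193 -0.0041 -0.0038] q [-0.05  0.53  0.26  1.95 -0.2   0.7   2.06]
[230 196  15   5  52] [237.26923077 198.32692308] [-0.0884 -0.023   0.058 ]
[228 203  15   5  58] [234.60344828 205.36206897] [-0.0719 -0.0236  0.058 ]
[228 203  15   5  57] [234.57894737 205.40350877] [-0.0718 -0.0236  0.058 ]
```

Request:
servo_tool(increments=[0, -12, 0, 0, 0, 0, 0, 0, -12, -5, 0, 0, 0, 0, 0, -5, -20, 0, 0, 0, 0, 25, 0, -20, 0, 0, 0, 0, 35, 0, -10, 0, 0, 0, 0, 35, 0, 10, 0, 0, 0, 0, 0, 0, 20, 0, 0, 0, 0, 0, 0, 0, 0, 0, 0, 0])

```text
clock: 11.7
tcp_pos: [0.511, -0.0551, 0.0918]
orientation: [-2.034, -2.394, 0.0]
contact_force: [-0.5, -0.5, 0.2]
grip_width: -0.0001
```

```bash
python3 - <<'E'
from h import *
o,Rm=st();go(-.111,.052,.028,o,Rm)
E
```

```text
t 11.7 tcp clamp [-110.6   54.9   91.8] F clamp [-0.6 -0.4] 0.2 w -0.1
turn needed(tool) [-0.0002 -0.0002  0.0014] q [-0.22  0.41  0.26  2.07 -0.16  0.68  1.87]
shift tool mm [-2.9 -0.3 63.8]
```

Request:
servo_tool(increments=[0, 0, 20, 0, 0, 0, 0, 0, 0, 20, 0, 0, 0, 0, 0, 0, 15, 0, 0, 0, 0, 0, 0, 9, 0, 0, 0, 0, -10, 0, 0, 0, 0, 0, 0, -5, 0, 0, 0, 0, 0, 0, 0, 0, 0, 0, 0, 0, 0, 0, 0, 0, 0, 0, 0, 0])

```text
clock: 12.7
tcp_pos: [0.5136, -0.0704, 0.0276]
orientation: [2.035, 2.393, 0.001]
contact_force: [1.1, 0.1, -0.1]
grip_width: 0.0
```

```bash
python3 s.py 10 scene wrist
```

```text
t 12.7 tcp clamp [-110.5   39.3   27.6] F clamp [ 1.1 -0.1] -0.1 w 0.0
turn needed(tool) [ 0.0005 -0.0001  0.0001] q [-0.15  0.53  0.21  2.09 -0.21  0.55  1.94]
```

View pics/scene10z.png

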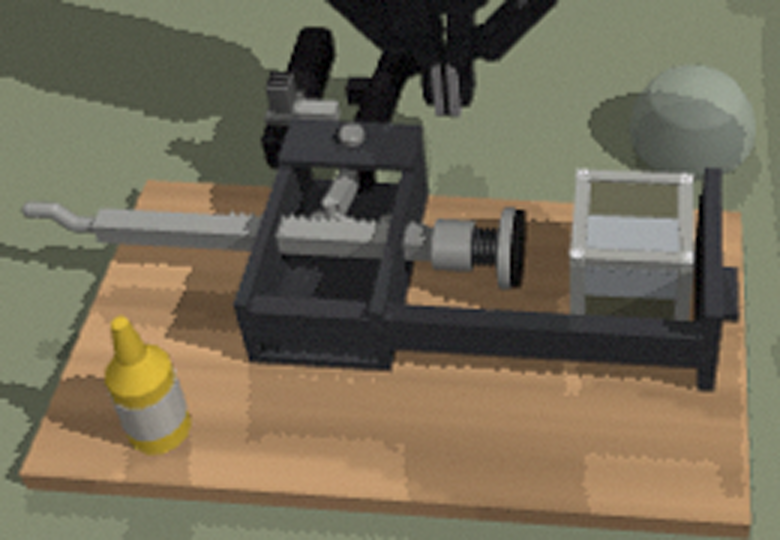

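View pics/wrist10z.png

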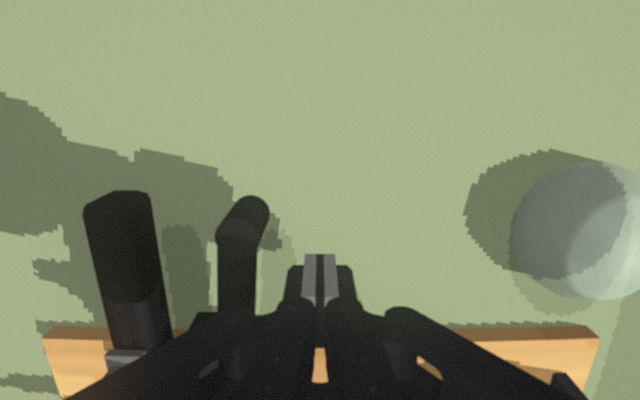

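Request:
servo_tool(increments=[-4, 0, 0, 0, 0, 0, 0, -4, 0, 0, 0, 0, 0, 0, -4, 0, 0, 0, 0, 0, 0, -4, 0, 0, 0, 0, 0, 0, -4, 0, 0, 0, 0, 0, 0, -4, 0, 0, 0, 0, 0, 0, 0, 0, 0, 0, 0, 0, 0, 0, 0, 0, 0, 0, 0, 0])

```text
clock: 13.8
tcp_pos: [0.5164, -0.0938, 0.027]
orientation: [-2.034, -2.392, 0.001]
contact_force: [-3.8, 3.4, 0.9]
grip_width: 0.0001
```

```bash
python3 s.py 11 scene
```

```text
t 13.8 tcp clamp [-111.5   15.8   27. ] F clamp [-3.2  3.9] 0.9 w 0.1
turn needed(tool) [-0.0015 -0.0007  0.0005] q [-0.11  0.54  0.21  2.07 -0.21  0.56  1.98]
```

View pics/scene11z.png

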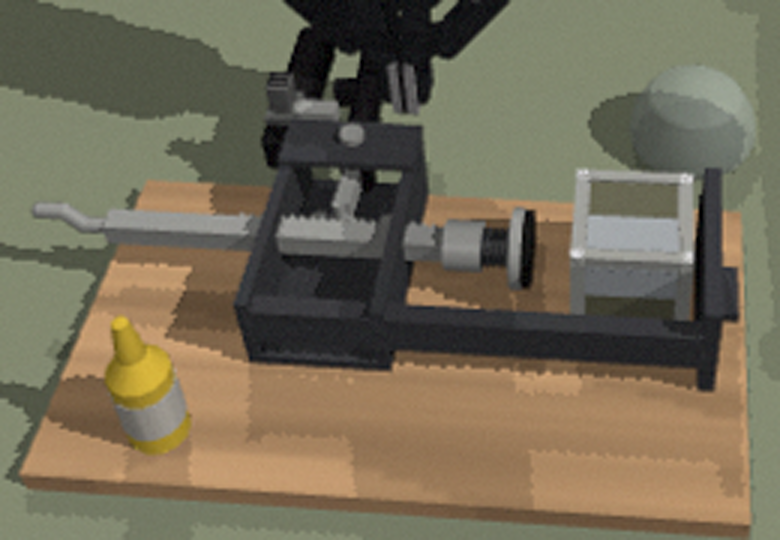

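Request:
servo_tool(increments=[-3, 0, 0, 0, 0, 0, 0, -3, 0, 0, 0, 0, 0, 0, -3, 0, 0, 0, 0, 0, 0, -2, 0, 0, 0, 0, 0, 0, -2, 0, 0, 0, 0, 0, 0, -1, 0, 0, 0, 0, 0, 0, 0, 0, 0, 0, 0, 0, 0, 0, 0, 0, 0, 0, 0, 0])

```text
clock: 14.85
tcp_pos: [0.5197, -0.1073, 0.0271]
orientation: [-2.034, -2.394, -0.001]
contact_force: [-0.6, 4.1, -0.7]
grip_width: -0.0001
```

```bash
python3 s.py 12 scene
```

```text
t 14.85 tcp clamp [-110.5    2.    27.1] F clamp [0.1 4.2] -0.7 w -0.1
turn needed(tool) [ 0.0002 -0.0005  0.001 ] q [-0.08  0.54  0.21  2.06 -0.2   0.56  2.01]
```

View pics/scene12z.png

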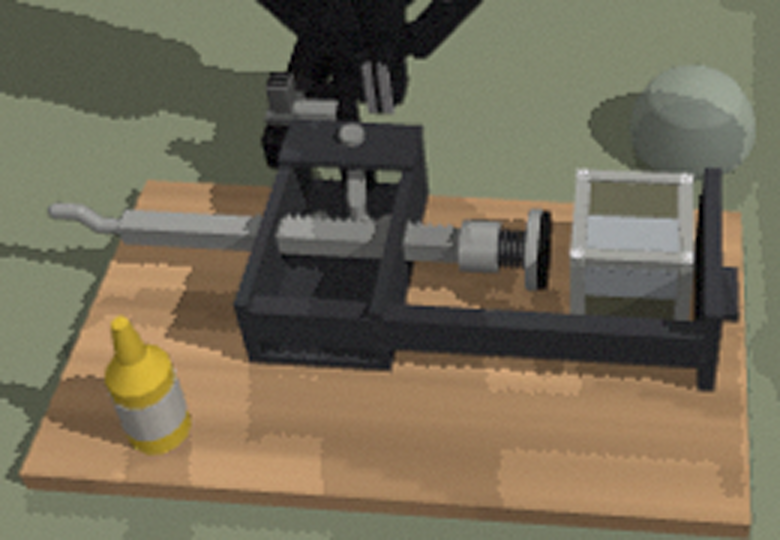

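Request:
servo_tool(increments=[-2, 0, 0, 0, 0, 0, 0, -2, 0, 0, 0, 0, 0, 0, -1, 0, 0, 0, 0, 0, 0, -1, 0, 0, 0, 0, 0, 0, 0, 0, 0, 0, 0, 0, 0, 0, 0, 0, 0, 0, 0, 0, 0, 0, 0, 0, 0, 0, 0, 0, 0, 0, 0, 0, 0, 0])

```text
clock: 15.9
tcp_pos: [0.5199, -0.1082, 0.027]
orientation: [-2.026, -2.394, -0.004]
contact_force: [-4.8, 17.8, 4.2]
grip_width: -0.0001
```

```bash
python3 s.py 13 scene; cat > m.py <<'E'
from h import *
import sys
# edges along rod line in scene: project clamp line x=0,z=.05.. sample gray along rod line
S=cam("scene")
ys=np.arange(.03,.18,.0005)
for n in sys.argv[1:]:
    g=cv2.GaussianBlur(cv2.imread(f"pics/scene{n}.png"),(0,0),.6).astype(np.float32).mean(2)
    uv=np.array([proj(S,c2w(0,y,.05)) for y in ys],np.float32)
    v=cv2.remap(g,uv[:,0],uv[:,1],cv2.INTER_CUBIC)[:,0]
    d=np.gradient(v)
    pk=[i for i in range(2,len(d)-2) if abs(d[i])>2 and abs(d[i])==max(abs(d[i-2:i+3]))]
    print(n,[(round(float(ys[i])*1e3,1),round(float(d[i]),1)) for i in pk])
E
python3 m.py 0 11 12 13
```

```text
t 15.9 tcp clamp [-110.4    1.    27. ] F clamp [-1.8 18.3] 4.2 w -0.1
turn needed(tool) [-0.0018 -0.0061  0.0052] q [-0.07  0.54  0.2   2.05 -0.21  0.57  2.02]
0 [(36.0, 13.0), (43.5, -7.4), (49.0, 8.1), (67.5, -18.2), (71.0, -3.1), (74.0, -2.6), (81.0, 16.4), (86.5, -20.8), (93.5, 12.9), (115.5, 11.1), (123.5, 4.0), (167.0, -4.6), (169.0, 5.0), (174.0, -26.5), (178.5, 7.9)]
11 [(36.0, 12.2), (40.5, -2.2), (49.0, -10.5), (53.5, 9.9), (72.5, -18.7), (77.5, -2.9), (85.5, 20.7), (91.5, -29.2), (98.0, 14.6), (115.5, 12.1), (123.5, 4.9), (167.0, -4.8), (169.0, 5.0), (174.0, -27.9), (178.5, 9.5)]
12 [(36.0, 14.2), (39.5, -2.1), (58.0, -10.8), (62.0, 9.3), (66.5, 4.2), (80.5, -19.4), (84.5, -4.9), (94.0, 19.6), (99.5, -23.8), (105.5, 14.4), (115.5, 11.9), (123.5, 4.3), (167.0, -4.9), (169.0, 5.3), (174.0, -28.0), (178.0, 9.3)]
13 [(36.0, 14.2), (39.5, -2.2), (58.0, -11.0), (62.0, 10.2), (81.0, -19.4), (84.5, -3.2), (87.0, -2.5), (88.5, 2.9), (90.0, -3.3), (94.0, 19.5), (100.0, -29.0), (106.0, 13.3), (115.5, 11.9), (123.5, 4.5), (166.5, -4.8), (169.0, 4.7), (174.0, -28.3), (178.0, 9.2)]
```

View pics/scene13z.png

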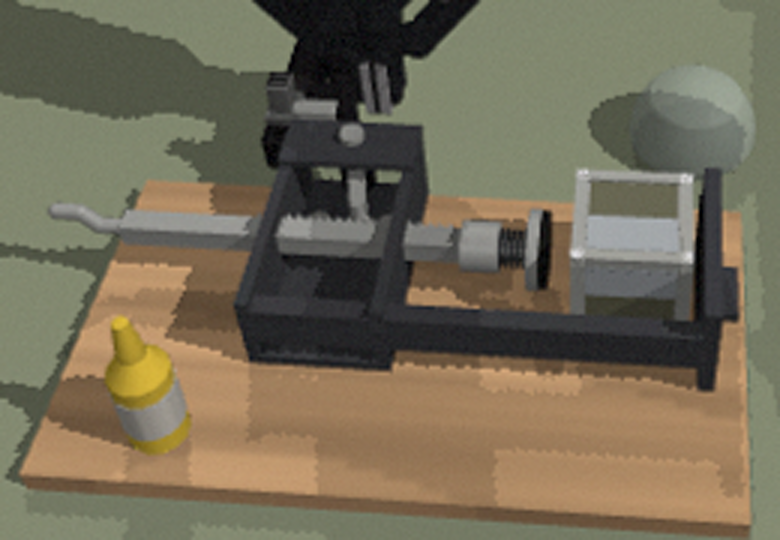

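Request:
servo_tool(increments=[8, 0, 0, 0, 0, 0, 0, 9, 0, 0, 0, 0, 0, 0, 9, 0, 0, 0, 0, 0, 0, 8, 0, 0, 0, 0, 0, 0, 0, 0, 0, 0, 0, 0, 0, 0, 0, 0, 0, 0, 0, 0, 0, 0, 0, 0, 0, 0, 0, 0, 0, 0, 0, 0, 0, 0])

```text
clock: 16.95
tcp_pos: [0.515, -0.0807, 0.0273]
orientation: [2.036, 2.392, -0.0]
contact_force: [0.4, -0.6, -0.7]
grip_width: 0.0001
```

```bash
python3 s.py 14 scene; python3 m.py 14
```

```text
t 16.95 tcp clamp [-110.8   29.    27.3] F clamp [ 0.3 -0.7] -0.7 w 0.1
turn needed(tool) [ 0.      0.0001 -0.0003] q [-0.13  0.53  0.21  2.08 -0.21  0.55  1.96]
14 [(36.0, 14.5), (58.0, -10.4), (62.0, 8.8), (81.0, -16.9), (84.5, -4.0), (88.5, 2.2), (90.0, -2.1), (94.0, 21.6), (100.0, -25.5), (106.5, 11.5), (115.5, 11.6), (123.5, 4.7), (166.5, -4.8), (169.0, 4.9), (174.0, -27.0), (178.5, 9.2)]
```

View pics/scene14z.png

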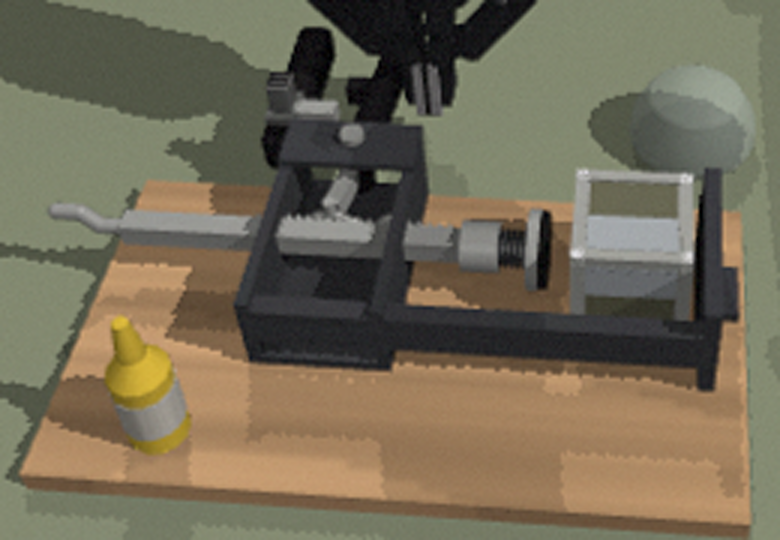

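Request:
servo_tool(increments=[-4, 0, 0, 0, 0, 0, 0, -4, 0, 0, 0, 0, 0, 0, -4, 0, 0, 0, 0, 0, 0, -4, 0, 0, 0, 0, 0, 0, -3, 0, 0, 0, 0, 0, 0, -2, 0, 0, 0, 0, 0, 0, -1, 0, 0, 0, 0, 0, 0, 0, 0, 0, 0, 0, 0, 0])

```text
clock: 18.0
tcp_pos: [0.5178, -0.1013, 0.0271]
orientation: [-2.033, -2.392, 0.0]
contact_force: [-3.2, 3.9, 2.4]
grip_width: 0.0
```

```bash
python3 s.py 15 scene; python3 m.py 15
```

```text
t 18.0 tcp clamp [-111.4    8.2   27.1] F clamp [-2.5  4.3] 2.4 w 0.0
turn needed(tool) [-0.0015 -0.0015  0.0008] q [-0.09  0.54  0.21  2.06 -0.21  0.56  2.  ]
15 [(36.0, 12.9), (40.0, -2.1), (63.5, -9.8), (68.5, 9.9), (72.5, 3.0), (87.0, -20.0), (92.5, -2.3), (94.5, 2.7), (96.0, -2.9), (100.5, 18.0), (106.0, -26.5), (112.5, 14.1), (115.5, 11.6), (123.5, 4.8), (167.0, -4.4), (169.0, 5.1), (174.0, -28.0), (178.0, 8.4)]
```

View pics/scene15z.png

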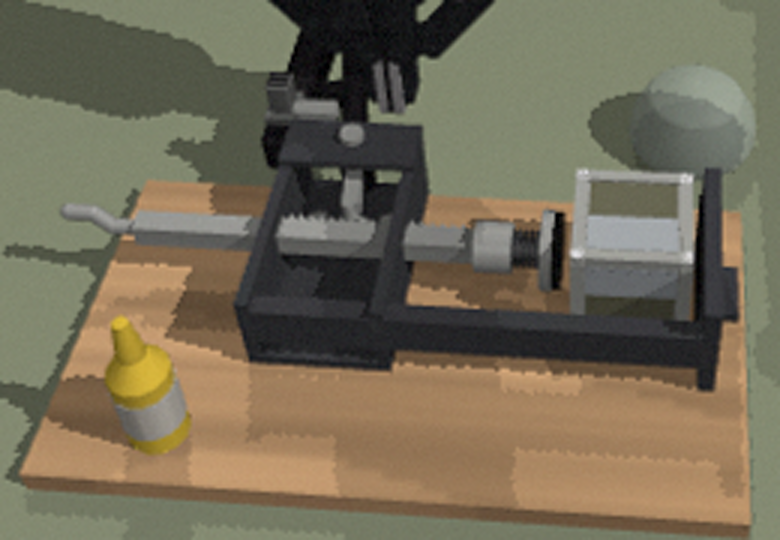

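Request:
servo_tool(increments=[-2, 0, 0, 0, 0, 0, 0, -2, 0, 0, 0, 0, 0, 0, -1, 0, 0, 0, 0, 0, 0, -1, 0, 0, 0, 0, 0, 0, -1, 0, 0, 0, 0, 0, 0, 0, 0, 0, 0, 0, 0, 0, 0, 0, 0, 0, 0, 0, 0, 0, 0, 0, 0, 0, 0, 0])

```text
clock: 19.05
tcp_pos: [0.5196, -0.1075, 0.0271]
orientation: [-2.033, -2.393, -0.001]
contact_force: [-1.3, 6.6, 1.0]
grip_width: -0.0
```

```bash
python3 s.py 16 scene; python3 m.py 16
```

```text
t 19.05 tcp clamp [-110.5    1.7   27.1] F clamp [-0.3  6.7] 1.0 w -0.0
turn needed(tool) [-0.0003 -0.0017  0.0016] q [-0.08  0.54  0.21  2.06 -0.21  0.56  2.01]
16 [(36.0, 13.9), (65.5, -5.2), (72.0, 11.0), (90.5, -18.4), (94.5, -3.6), (104.0, 17.8), (106.5, -9.2), (110.0, -15.6), (115.5, 26.1), (123.5, 4.9), (167.0, -4.6), (169.0, 5.0), (174.0, -28.2), (178.0, 8.8)]
```

View pics/scene16z.png

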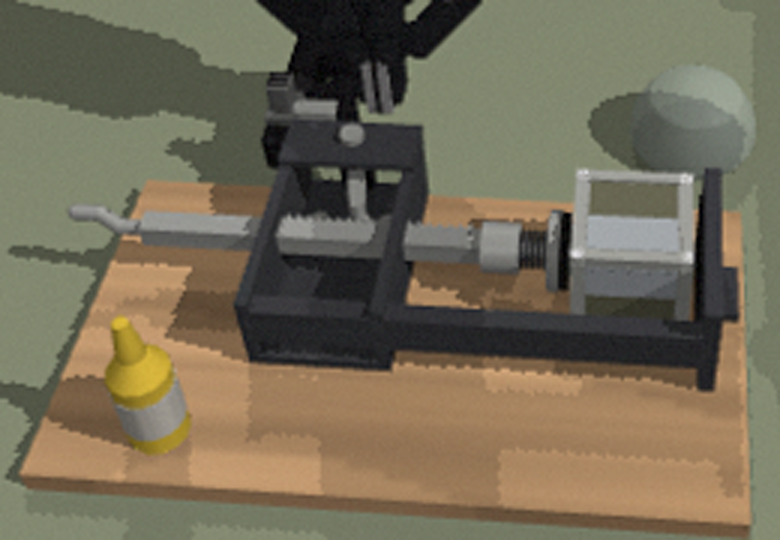

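Request:
servo_tool(increments=[7, 0, 0, 0, 0, 0, 0, 7, 0, 0, 0, 0, 0, 0, 7, 0, 0, 0, 0, 0, 0, 7, 0, 0, 0, 0, 0, 0, 0, 0, 0, 0, 0, 0, 0, 0, 0, 0, 0, 0, 0, 0, 0, 0, 0, 0, 0, 0, 0, 0, 0, 0, 0, 0, 0, 0])

```text
clock: 20.1
tcp_pos: [0.5152, -0.0816, 0.0273]
orientation: [2.036, 2.392, -0.0]
contact_force: [-0.0, 0.6, 0.1]
grip_width: 0.0002
```

Request:
servo_tool(increments=[-4, 0, 0, 0, 0, 0, 0, -4, 0, 0, 0, 0, 0, 0, -3, 0, 0, 0, 0, 0, 0, -3, 0, 0, 0, 0, 0, 0, -2, 0, 0, 0, 0, 0, 0, -2, 0, 0, 0, 0, 0, 0, 0, 0, 0, 0, 0, 0, 0, 0, 0, 0, 0, 0, 0, 0])

```text
clock: 21.1
tcp_pos: [0.517, -0.0981, 0.027]
orientation: [-2.033, -2.392, 0.001]
contact_force: [-3.5, 6.2, 2.1]
grip_width: 0.0001
```

```bash
python3 s.py 17 scene; python3 m.py 17
```

```text
t 21.1 tcp clamp [-111.6   11.5   27. ] F clamp [-2.4  6.7] 2.1 w 0.1
turn needed(tool) [-0.002  -0.0018  0.0009] q [-0.1   0.54  0.21  2.07 -0.21  0.56  1.99]
17 [(35.5, 14.1), (71.5, -9.8), (76.5, 14.1), (95.0, -18.9), (108.5, 9.5), (114.5, -17.0), (118.0, 21.7), (125.0, 3.1), (168.5, -3.0), (176.0, -27.4)]
```

View pics/scene17z.png

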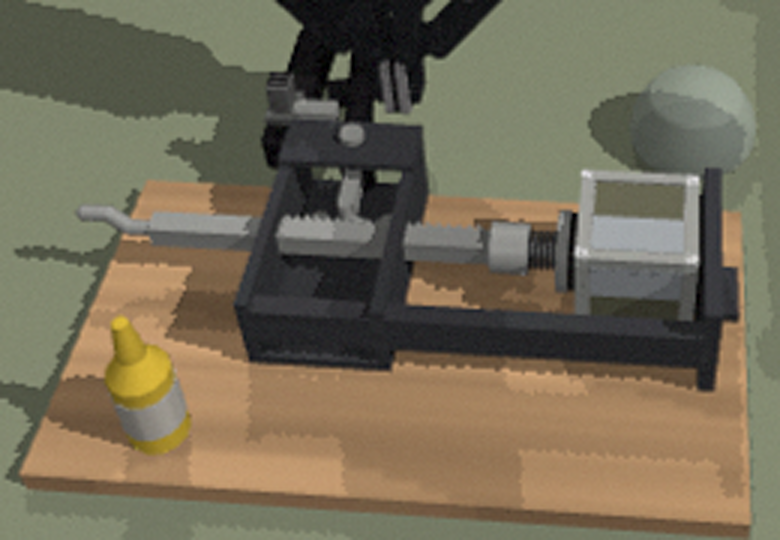

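Request:
servo_tool(increments=[-2, 0, 0, 0, 0, 0, 0, -2, 0, 0, 0, 0, 0, 0, -1, 0, 0, 0, 0, 0, 0, -1, 0, 0, 0, 0, 0, 0, -1, 0, 0, 0, 0, 0, 0, -1, 0, 0, 0, 0, 0, 0, 0, 0, 0, 0, 0, 0, 0, 0, 0, 0, 0, 0, 0, 0])

```text
clock: 22.15
tcp_pos: [0.5187, -0.1049, 0.0271]
orientation: [-2.031, -2.393, -0.001]
contact_force: [-2.4, 7.2, 2.7]
grip_width: -0.0
```

```bash
python3 s.py 18 scene; python3 m.py 18
```

```text
t 22.15 tcp clamp [-111.     4.4   27.1] F clamp [-1.2  7.5] 2.7 w -0.0
turn needed(tool) [-0.0014 -0.0026  0.002 ] q [-0.08  0.54  0.21  2.06 -0.21  0.56  2.01]
18 [(35.5, 13.3), (39.0, 2.0), (68.5, 4.8), (74.0, -8.4), (80.5, 9.9), (98.5, -21.4), (101.5, -2.8), (103.0, 2.2), (104.5, -3.0), (106.0, 2.8), (109.0, 14.0), (112.0, -7.3), (115.5, -13.9), (118.5, 27.2), (126.0, 3.1), (169.5, -2.9), (172.0, 2.0), (177.0, -25.2)]
```

View pics/scene18z.png

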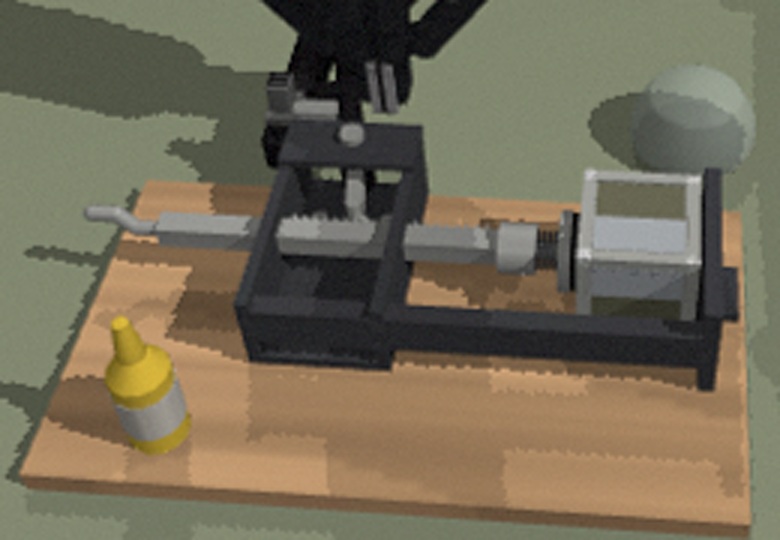

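Request:
servo_tool(increments=[-1, 0, 0, 0, 0, 0, 0, -1, 0, 0, 0, 0, 0, 0, -1, 0, 0, 0, 0, 0, 0, -1, 0, 0, 0, 0, 0, 0, 0, 0, 0, 0, 0, 0, 0, 0, 0, 0, 0, 0, 0, 0, 0, 0, 0, 0, 0, 0, 0, 0, 0, 0, 0, 0, 0, 0])

```text
clock: 23.2
tcp_pos: [0.5197, -0.1077, 0.0271]
orientation: [-2.03, -2.393, -0.003]
contact_force: [-2.1, 9.7, 2.7]
grip_width: 0.0001
```

```bash
python3 s.py 19 scene; python3 m.py 19
```

```text
t 23.2 tcp clamp [-110.5    1.5   27.1] F clamp [-0.5 10. ] 2.7 w 0.1
turn needed(tool) [-0.001  -0.0037  0.0031] q [-0.07  0.54  0.21  2.06 -0.21  0.56  2.01]
19 [(35.5, 14.2), (40.5, 2.4), (64.5, 4.2), (72.5, -2.2), (77.0, -11.6), (81.0, 10.4), (100.0, -21.8), (103.0, 4.2), (106.0, 2.3), (109.0, 13.2), (112.0, -7.1), (115.0, -14.2), (118.5, 26.9), (126.0, 3.2), (169.0, -3.1), (177.0, -25.5)]
```

Request:
servo_tool(increments=[7, 0, 0, 0, 0, 0, 0, 7, 0, 0, 0, 0, 0, 0, 7, 0, 0, 0, 0, 0, 0, 7, 0, 0, 0, 0, 0, 0, 0, 0, 0, 0, 0, 0, 0, 0, 0, 0, 0, 0, 0, 0, 0, 0, 0, 0, 0, 0, 0, 0, 0, 0, 0, 0, 0, 0])

```text
clock: 24.25
tcp_pos: [0.5155, -0.0836, 0.0273]
orientation: [2.036, 2.393, -0.0]
contact_force: [-0.0, -0.6, -0.6]
grip_width: -0.0002
```

```bash
python3 s.py 20 scene; python3 m.py 20
```

```text
t 24.25 tcp clamp [-110.8   26.    27.3] F clamp [-0.1 -0.6] -0.6 w -0.2
turn needed(tool) [ 0.      0.0001 -0.0003] q [-0.13  0.53  0.21  2.08 -0.21  0.55  1.96]
20 [(36.0, 14.4), (39.5, -2.2), (71.0, -8.3), (77.5, 9.8), (89.5, 3.6), (95.5, -21.1), (101.0, -2.5), (103.0, 2.4), (104.5, -2.1), (106.5, 3.4), (109.0, 13.2), (112.0, -7.6), (115.5, -15.1), (118.5, 28.0), (126.0, 3.3), (169.0, -3.3), (172.0, 2.1), (177.0, -25.6)]
```

Request:
servo_tool(increments=[-4, 0, 0, 0, 0, 0, 0, -3, 0, 0, 0, 0, 0, 0, -3, 0, 0, 0, 0, 0, 0, -2, 0, 0, 0, 0, 0, 0, -2, 0, 0, 0, 0, 0, 0, -1, 0, 0, 0, 0, 0, 0, 0, 0, 0, 0, 0, 0, 0, 0, 0, 0, 0, 0, 0, 0])

```text
clock: 25.3
tcp_pos: [0.5167, -0.0963, 0.027]
orientation: [-2.031, -2.392, 0.0]
contact_force: [-3.8, 6.2, 3.9]
grip_width: -0.0002
```

```bash
python3 s.py 21 scene; python3 m.py 21
```

```text
t 25.3 tcp clamp [-111.7   13.2   27. ] F clamp [-2.7  6.8] 3.9 w -0.2
turn needed(tool) [-0.0024 -0.0027  0.0016] q [-0.1   0.54  0.21  2.07 -0.21  0.56  1.99]
21 [(35.5, 14.0), (39.0, 2.2), (42.0, -2.3), (44.0, 2.5), (74.0, -9.4), (77.5, 5.2), (79.5, 9.4), (98.5, -19.1), (101.5, -3.3), (103.0, 2.9), (104.5, -2.9), (106.0, 2.8), (109.0, 13.2), (112.0, -6.6), (115.0, -13.7), (118.5, 27.2), (126.0, 3.5), (169.5, -3.0), (177.0, -25.0)]
```

Request:
servo_tool(increments=[-2, 0, 0, 0, 0, 0, 0, -1, 0, 0, 0, 0, 0, 0, -1, 0, 0, 0, 0, 0, 0, -1, 0, 0, 0, 0, 0, 0, -1, 0, 0, 0, 0, 0, 0, 0, 0, 0, 0, 0, 0, 0, 0, 0, 0, 0, 0, 0, 0, 0, 0, 0, 0, 0, 0, 0])

```text
clock: 26.35
tcp_pos: [0.5177, -0.1015, 0.027]
orientation: [-2.03, -2.392, -0.001]
contact_force: [-4.2, 7.8, 4.4]
grip_width: -0.0003
```

```bash
python3 s.py 22 scene; python3 m.py 22
```

```text
t 26.35 tcp clamp [-111.5    8.    27. ] F clamp [-2.9  8.3] 4.4 w -0.3
turn needed(tool) [-0.0023 -0.0034  0.0023] q [-0.09  0.54  0.21  2.06 -0.21  0.56  2.  ]
22 [(35.5, 14.5), (39.5, -2.7), (42.0, 3.4), (72.0, 5.6), (74.5, -2.2), (77.0, -9.4), (82.5, 10.3), (101.5, -22.5), (104.5, -3.0), (106.0, 2.4), (109.0, 13.9), (112.0, -7.4), (115.0, -14.0), (118.5, 27.2), (126.0, 3.4), (169.5, -2.7), (177.0, -25.3)]
```

View pics/scene22z.png

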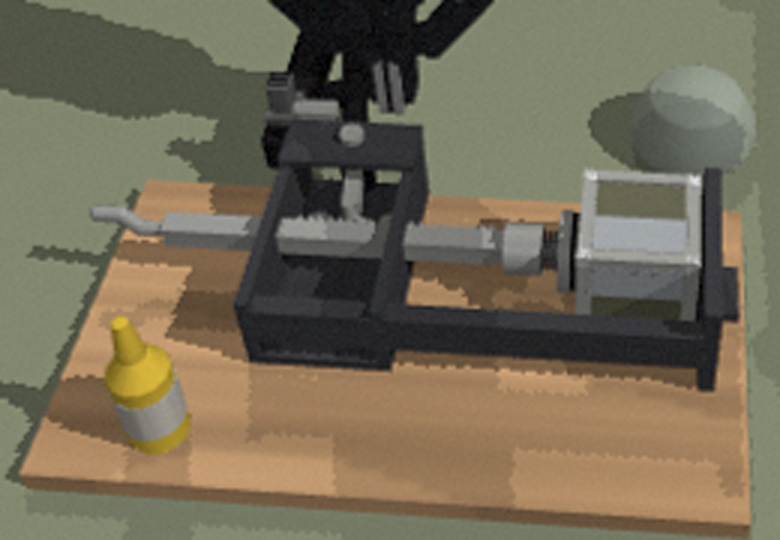

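Request:
servo_tool(increments=[-1, 0, 0, 0, 0, 0, 0, -0.5, 0, 0, 0, 0, 0, 0, 0, 0, 0, 0, 0, 0, 0, 0, 0, 0, 0, 0, 0, 0, 0, 0, 0, 0, 0, 0, 0, 0, 0, 0, 0, 0, 0, 0, 0, 0, 0, 0, 0, 0, 0, 0, 0, 0, 0, 0, 0, 0])

```text
clock: 27.4
tcp_pos: [0.5181, -0.1028, 0.027]
orientation: [-2.03, -2.392, -0.001]
contact_force: [-3.8, 9.8, 3.8]
grip_width: -0.0001
```

Request:
servo_tool(increments=[0, 0, 0, 0, 0, 0, 0, 0, 0, 0, 0, 0, 0, 0, 0, 0, 0, 0, 0, 0, 0, 0, 0, 0, 0, 0, 0, 0, 0, 0, 0, 0, 0, 0, 0, 0, 0, 0, 0, 0, 0, 0, 0, 0, 0, 0, 0, 0, 0, 0, 0, 0, 0, 0, 0, 0])

```text
clock: 28.4
tcp_pos: [0.5181, -0.1027, 0.027]
orientation: [-2.03, -2.392, -0.001]
contact_force: [-3.6, 8.8, 4.5]
grip_width: 0.0
```

```bash
python3 s.py 23 scene top; python3 m.py 23;python3 - <<'E'
from h import *
S=cam("scene")
for n in ("7","23"):
  im=cv2.imread(f"pics/scene{n}.png").astype(int)
  g=im.min(2);m=(g>110).astype(np.uint8);m[:198]=0;m[212:]=0;m[:,:222]=0;m[:,246:]=0
  k,l,s,c=cv2.connectedComponentsWithStats(m)
  for i in range(1,k):
        if s[i,4]>8: print(s[i],c[i])
E
```

```text
t 28.4 tcp clamp [-111.3    6.7   27. ] F clamp [-2.2  9.2] 4.5 w 0.0
turn needed(tool) [-0.0021 -0.0036  0.0025] q [-0.08  0.54  0.21  2.06 -0.21  0.56  2.  ]
23 [(36.0, 12.6), (40.0, -2.0), (72.0, 4.0), (77.0, -8.0), (79.5, -2.1), (84.0, 10.2), (101.5, -19.5), (104.0, -5.2), (106.0, 3.3), (109.0, 13.1), (112.0, -7.3), (115.5, -15.1), (118.5, 28.3), (126.0, 3.5), (169.5, -2.8), (177.0, -25.6)]
[228 203  15   5  58] [234.60344828 205.36206897]
[228 204  14   4  54] [234.7037037  205.44444444]
```

View pics/scene23z.png

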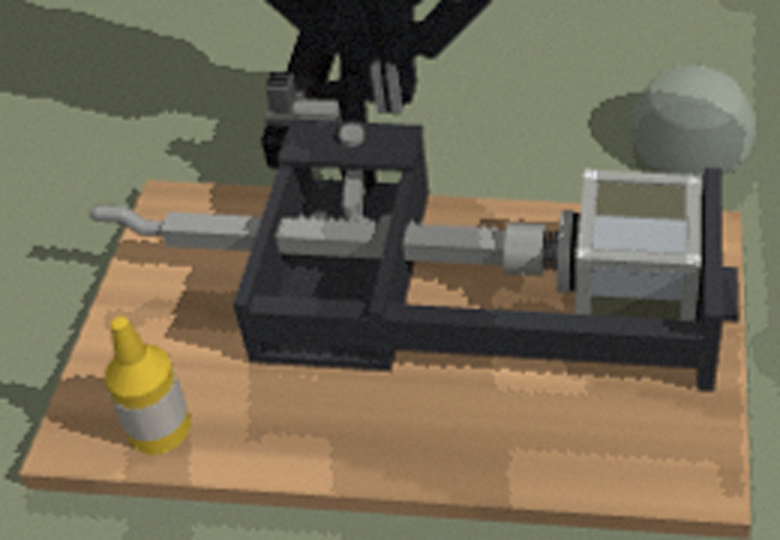

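View pics/top23z.png

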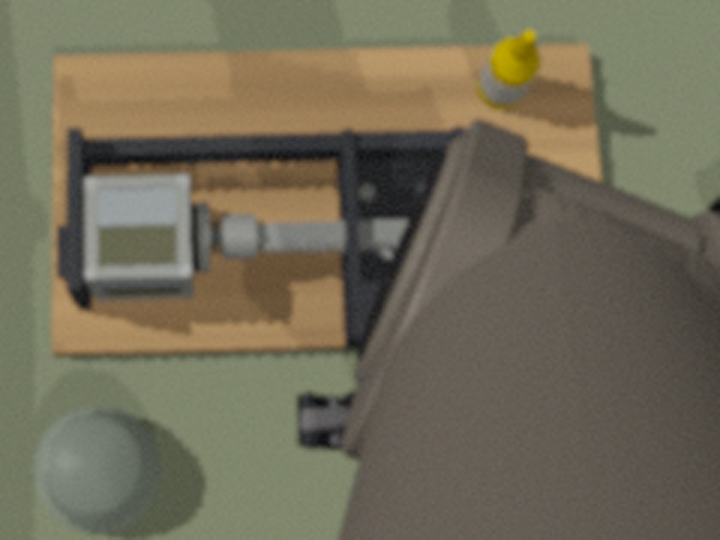

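```bash
python3 -c "
from h import *
st();print(hand_in())"
```

```text
t 28.5 tcp clamp [-111.3    6.7   27. ] F clamp [-2.3  9.7] 3.1 w -0.1
turn needed(tool) [-0.0022 -0.0036  0.0025] q [-0.08  0.54  0.21  2.06 -0.21  0.56  2.  ]
the job is handed in; nothing more can be done
None
```

I freed the lock, pumped the trigger four times and handed the job in at about 28.5 s. The robot was holding the trigger pulled and the foot was pressed in about half way. I got no verdict back.

- **Lock:** I pushed it with the closed fingers until it met a hard stop, and a second push at 25 N stopped at the same place. By the cameras it had moved only about 15 to 17 mm, measured from where it began, and the threshold is 16.5 mm. The hard stop and the trigger's full 25 mm pull both say it is at its free end. The picture measurement alone does not prove it.
- **Foot and rod:** I made three full pulls. The third pressed the foot in only about 4 mm, so I released and made a partial fourth pull. By the spring gap in the scene picture, the foot is now pressed in about 6 mm (5.5 to 6.3 mm) and not bottomed. The pushing force on the trigger held at about 9 N.
- **Cube:** It moved about 3 mm and stopped against the fixed jaw. It looks square and upright in both fixed views, judged by eye. I never touched it with the robot.
- **Other things:** The dome and the glue looked unmoved in the last pictures. I did not recheck the pig, candle, tester, battery and books; the arm did not work near them.
- **Not measured:** I could not read the force between clamp and cube. I estimate about 8 N from the foot, with the jaw pushing back as much.

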